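Unlock the sample chamber and lift off its clean lid with the lifting fork

ROBOT

A 6-joint arm with a two-finger parallel gripper is mounted at the origin on a cart in front of the work surface, level with it; the furniture and walls round the work are solid. World frame = base frame: x ahead of the robot, y to its left, z up, the work surface at z = 0. Lengths are in mm, angles in rad, forces in N, time in s.
With the tool pointing down it reaches from about 350 to 875 mm from the base axis. Payload 4.2 kg.
Tool frame: the origin (TCP) lies on the centre line of the jaws, within the pads' length; the fingertips stand 11 mm ahead of it and the grasp point (between the pads) lies 8 mm behind it; z points along the fingers, y is the line along which they close (so a half turn about z gives the same grasp; the last joint's range is limited). The gripper opens to 87 mm and grips with 3 to 60 N. Pads are 19 mm wide; open, the fingers measure 117 mm over their backs; the gripper's body (75 mm by 190 mm) begins 51 mm behind the grasp point.
Start: joints at [1.56, 0.385, 0.008, 0, -1.194, -0.259], TCP at [166.555, 602.377, 195.95] pointing down, gripper open.
Joint ranges: [-3.14, 3.14], [-1.21, 2.06], [-1.07, 1.41], [-3.16, 2.05], [-2.99, -0.16], [-3.1, 3.1]. Speed limits (rad/s): [2.79, 2.79, 3.14, 3.14, 3.14, 3.14].

INTERFACE

Orientations are given as a rotation vector (axis times angle).
In Python, from workcell import r, imaging, close_job gives the robot as it stands. The module is installed in compiled form; this text tells all that it offers.
- The arm moves only by the tool carry_out, never from a script. Its argument "motion" is a list of rows, each an object with "translation": the shift along the tool's x, y, z in mm, a list of three; "turn": the turn, a rotation vector about the tool's x, y, z in rad, a list of three. In form: [{"translation": [x, y, z], "turn": [ax, ay, az]}, ...]. A call has 1 to 10 rows; each row shifts and turns the commanded pose from where the row before left it, along the tool's axes as they then stand; what a row does not reach is not made up. A row lasts 1/8 s, in which the tool goes at most 62.5 mm and 10.7 degrees, less where a joint would pass 70% of its speed; a pose out of reach is approached as far as the arm can. A call is refused whole if a number of a shift passes 62.5 or a number of a turn 0.188, either way. A call with a gripper value outside its range is refused whole. "fingers" is the opening, from -1 (shut) to 1 (fully open), so that 0 is half open, set as the call begins (left out, the last holds). The fingers move at their own pace and stop on an object; "squeeze" is the grip in N (left out, the last holds). Time passes only in rows, so rows that do not move let the fingers close. It gives the time, the measured TCP pose, the force, the opening and the grip force at its end, in the units of the state.
- r.sense(): the state, without advancing time (a new reading comes with each control period).
- imaging.get_image(name): name is "scene" or "side" or "wrist"; returns a dict with "pixels" (400x640x3 uint8, red, green, blue), "intrinsics" (3x3 intrinsics, pixels), "rvec" (rotation vector, rad) and "tvec" (3), from world to camera coordinates, as OpenCV has them; the wrist camera has in their place "T_tool_cam" (4x4, takes a point from camera to tool coordinates, whose origin is the TCP and whose axes are the flange's). Camera axes: x right, y down, z forward; pixel columns grow to the right and rows downward; lengths in mm; the calibration is good to about 2 mm. A picture is of the moment at which its call begins: read the wrist's pose just before it. There is no depth.
- close_job(): hands the job in; it is judged then, once.
The state is a dict: "time": time; "q": joint angles; "qd": joint speeds; "joint_torque": joint torques, N m; "position": TCP position; "eef_rot": TCP orientation; "ft_force": force on the tool from outside, world axes, zero at the start; "ft_torque": the same for the moment, N m; "grip_width": finger opening in mm; "grip_force": force on a finger pad.
Only numpy, scipy, OpenCV 4.12 (cv2) and the standard library are available. Lean on these libraries where they do the work, as an engineer would, in place of code of your own. Each camera call takes 0.05 s, during which the arm holds its last target. There are 200 camera calls.

TASK

Open the round sample chamber: pull its lock knob straight out to the stop, then lift the lid off with the lifting fork slipped under the lid's mushroom head, and set the lid down level, head up, inside the rim of the low square tray. The lid must stay clean, so never touch it with the gripper itself and keep it roughly level. To finish, stand the fork back upright on its grey pad and push the lock knob fully in again, without disturbing the bottle, jar, dish, rotor cover and timer standing around.

Things in the scene. Friction and masses are not known exactly. Their poses are not given: they have to be found in the camera images.
- chamber: Fixed round aluminium pot, 110 mm diameter (base flange 120), 60 mm high, bore 94 mm. Origin at the centre of its underside. At its front (local -x, roughly towards the robot) a grey guide block (local x -0.064 to -0.090, 28 mm wide, top at z 0.086) carries the lock plunger: the fork cannot come in over it.
- lock (a joint): Travel of the lock plunger in m: 0 = pushed in, its bolt (10 mm thick, axis at z 0.076) reaches 12 mm over the lid's edge and holds the lid down; 0.016 = pulled out to the stop, lid free. It moves along the chamber's local -x and stays where it is left, by about 4 N of friction.
- lock_knob (a point): Centre of the black plunger knob, a lying cylinder of 26 mm diameter, 22 mm long along the chamber's local x, at chamber-local (-0.119, 0, 0.076) when pushed in; it moves with the plunger. It can be pinched from above across the chamber's local y; its outer end face is 11 mm further along local -x.
- lid: Loose aluminium lid, 0.3 kg: at the bottom a spigot of 87 mm diameter, 6 mm high; a disc of 116 mm diameter, 8 mm thick (top at 14 mm); a neck of 16 mm diameter; a black mushroom head of 44 mm diameter, underside at 34 mm, top at 44 mm. Round about its z axis. Origin at the centre of the spigot's underside. It starts on the chamber with its origin at z 0.054, the spigot loose in the pot.
- tray: Fixed low square steel tray, 136 x 136 mm outside, walls 4 mm thick and 8 mm high. Origin at the centre of its underside, floor at z 0.004. It receives the lid, spigot down.
- pad: Fixed flat grey plastic pad 110 (x) x 90 (y) x 3 mm, the fork's place. Origin at the centre of its underside.
- fork: Loose upright C-shaped steel fork, 0.25 kg. Origin at the underside, in the slot's middle; prongs point along +x. Plate 5 mm thick, 48 mm wide, x -0.058 to 0.042, with a 24 mm slot open to +x from x -0.022. A spine (x -0.057 to -0.047) rises to the grip bar. Between plate and bar is room for the lid's head.
- fork_grip (a point): Middle of the fork's black grip bar, at fork-local (0, 0, 0.085), straight above the fork's origin. The bar is 16 mm wide (y), 20 mm tall, local x -0.057 to 0.035; grip it from above across y.
- bottle: Bystander: white reagent bottle, 68 mm diameter, 156 mm tall, beside or behind the chamber. Origin at the centre of its underside.
- jar: Bystander: specimen jar, 51 mm diameter, 79 mm tall. Origin at the centre of its underside.
- dish: Bystander: petri dish, 60 mm diameter, 16 mm high. Origin at the centre of its underside.
- cover: Bystander: rotor cover, a plain disc of 109 mm diameter with a small knob, 31 mm high; not the chamber's lid. Origin at the centre of its underside.
- timer: Bystander: flat timer, 64 x 68 x 18 mm. Origin at the centre of its underside.

How it is judged (in metres and radians):
On the way, in this order (a step that is already met when the one before it is completed fails the run):
1. the lock knob is pulled out to its stop (value of joint lock above 0.013 m), for 0.2 s.
2. the lid hangs on the fork, clear of the chamber (z of lid in the frame of chamber above 0.07 m and contact force between lid and fork above 0.5 N and contact force between lid and chamber below 0.1 N), for 0.2 s.
3. the lid lies level inside the tray's rim and the fork is off it (horizontal distance between lid and tray below 0.03 m and z of lid in the frame of tray below 0.008 m and angle between lid's own z axis and vertical below 0.06 rad and contact force between lid and fork below 0.05 N and horizontal distance between lid and fork above 0.05 m), for 0.2 s.
At the end, for the whole second after the job is handed in: The lid lies in the tray, head up and level (3 degrees), its centre within 30 mm of the tray's centre and its spigot on the tray floor; the fork stands upright on the pad, its origin within 45 mm of the pad's centre; the lock plunger is pushed in to within 2 mm; lid and fork are at rest (horizontal distance between lid and tray below 0.03 m and z of lid in the frame of tray below 0.008 m and angle between each of lid, fork's own z axis and vertical below 0.06 rad and value of joint lock below 0.002 m and horizontal distance between fork and pad below 0.045 m and z of fork in the frame of pad below 0.007 m and linear speed of each of lid, fork below 0.02 m/s); the robot touches nothing.
It fails at once if the gripper or arm touches the lid (contact force between any of the fingers, the arm and lid above 0.5 N).
It fails at once if the lid is tipped by more than about 35 degrees (angle between lid's own z axis and vertical above 0.6 rad).
It fails at once if the bottle, jar, dish, rotor cover or timer is shifted by more than 20 mm or tipped over (distance of any of bottle, jar, dish, cover, timer from where it was at the start of the episode above 0.02 m or angle between any of bottle, jar, dish, cover, timer's own z axis and vertical above 0.35 rad).
It also fails if it takes over 72 s, if anything falls off the work surface, if the arm or the gripper's body presses on something with over 40 N, if the wrist force passes 120 N, or if a joint passes its speed limit or range.

## Working session

There is one attempt and no reset: what is moved stays moved. The work goes in short steps, Python scripts to look and compute and a tool call to move; the robot and the scene stay as the last step left them, time stands still between calls to the robot, and variables do not carry over. Pictures are saved under pics/ and viewed, at most 10 in all, crops included, and the job is handed in when it is done.

Besides the shell and the picture viewer there is one more tool, called after "Request:" by a JSON object that holds its "op" and its "data", one argument or row to a line. carry_out: Moves the arm, as the interface text tells. Its arguments: {"type":"object","properties":{"motion":{"type":"array","items":{"type":"object","properties":{"translation":{"type":"array","items":{"type":"number"}},"turn":{"type":"array","items":{"type":"number"}}}}},"fingers":{"type":"number"},"squeeze":{"type":"number"}},"required":["motion"]}

```bash
mkdir -p pics
python3 - <<'E'
from workcell import r, imaging
import cv2, pickle
s=r.sense(); print(s)
d={}
for n in("scene","side"):
    im=imaging.get_image(n); d[n]=im
    cv2.imwrite(f"pics/{n}0.png",im["pixels"][:,:,::-1])
    print(n,im["intrinsics"],im["rvec"],im["tvec"])
pickle.dump(d,open("c0.pkl","wb"))
E
```

```text
{'time': 0.0, 'q': array([ 1.55959291e+00,  3.85510956e-01,  6.62746337e-03, -4.87240386e-04,
       -1.19398705e+00, -2.58610819e-01]), 'qd': array([ 0.00061041,  0.00131132, -0.00028937, -0.0001393 , -0.00031717,
       -0.00023222]), 'joint_torque': array([ 2.43792210e-04, -3.90663815e+01,  1.87396485e+01,  4.21983629e+00,
        1.08736404e-02, -1.92959023e-04]), 'position': array([166.40115146, 601.75993552, 194.88956852]), 'eef_rot': array([ 3.11091459e+00, -4.22534016e-01, -3.03707376e-04]), 'ft_force': array([-0.37366256,  0.56858772,  0.51599066]), 'ft_torque': array([ 0.01457423, -0.08075931,  0.03704438]), 'grip_force': 0.0, 'grip_width': 86.89076440783359}
scene [[473.55742808   0.         316.27680885]
 [  0.         473.55742808 196.25494497]
 [  0.           0.           1.        ]] [ 2.08709405 -0.87808763  0.41871671] [-418.39054876  251.61845187  891.01806488]
side [[446.70231345   0.         322.77810551]
 [  0.         446.70231345 207.37851087]
 [  0.           0.           1.        ]] [ 0.01656956 -2.62533368  1.67681172] [ 499.12854132   83.2463231  1230.09857603]
```

View pics/scene0.png

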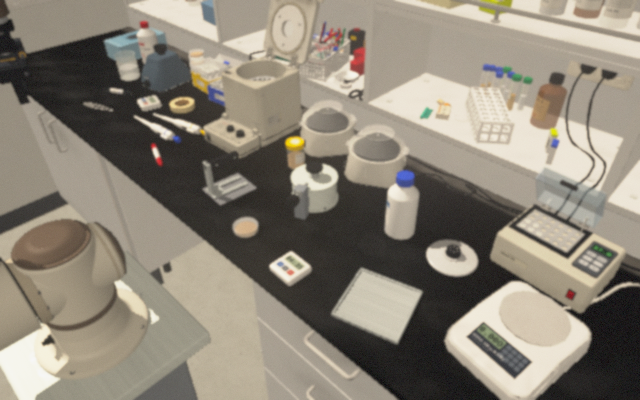

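View pics/side0.png

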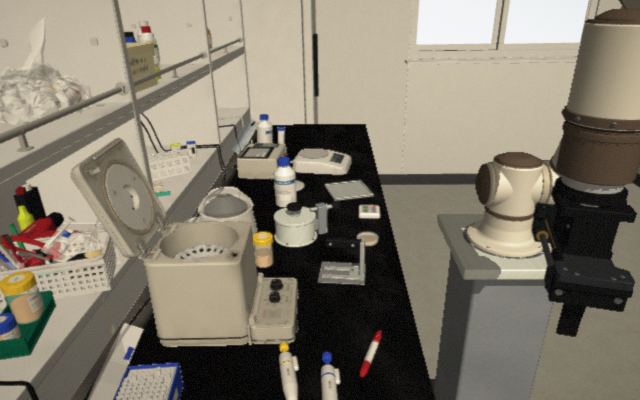

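The scene view shows the fork on its pad at about (229,187), the chamber at (315,188) with its knob block at (301,198), and the tray at (378,304). The dish is at (245,227), the timer at (291,267), the bottle at (402,207), the rotor cover at (452,256) and the jar at (295,152). I'll make rough estimates from these, plus an enlarged crop.

```bash
cat > h.py <<'E'
import numpy as np, cv2, pickle
from scipy.spatial.transform import Rotation as R
def cam(im, s=None):
    """K, world->cam R, t ; s = state for wrist"""
    K=np.array(im["intrinsics"])
    if "T_tool_cam" in im:
        T=np.eye(4); T[:3,:3]=R.from_rotvec(s["eef_rot"]).as_matrix(); T[:3,3]=s["position"]
        M=np.linalg.inv(T@np.array(im["T_tool_cam"])); return K,M[:3,:3],M[:3,3]
    return K,R.from_rotvec(np.ravel(im["rvec"])).as_matrix(),np.ravel(im["tvec"])
def onplane(c,uv,z):
    K,Q,t=c; uv=np.atleast_2d(np.array(uv,float))
    d=(np.linalg.inv(K)@np.c_[uv,np.ones(len(uv))].T).T@Q; o=-Q.T@t
    return o+d*((z-o[2])/d[:,2])[:,None]
def proj(c,X):
    K,Q,t=c; p=(np.atleast_2d(np.array(X,float))@Q.T+t)@K.T; return p[:,:2]/p[:,2:]
E
python3 - <<'E'
from h import *
d=pickle.load(open("c0.pkl","rb")); c=cam(d["scene"]); e=cam(d["side"])
np.set_printoptions(precision=1,suppress=True)
for n,uv,z in[("pad c",(229,188),3),("head top",(315,168),98),("chamb bottom",(315,200),0),("dish",(245,227),8),("timer",(291,267),18),("bottle cap",(405,177),156),("cover",(452,258),10),("jar",(295,143),79)]:
    print(n,onplane(c,uv,z))
print("tray",onplane(c,[(368,269),(422,290),(384,341),(333,308)],8))
print("side head",onplane(e,(293,209),98), "side tray",onplane(e,(349,189),4))
a=cv2.resize(d["scene"]["pixels"][140:240,195:345],None,fx=5,fy=5,interpolation=cv2.INTER_CUBIC)
cv2.imwrite("pics/crop1.png",a[:,:,::-1])
E
```

```text
pad c [[446.8 172.9   3. ]]
head top [[570.  -22.4  98. ]]
chamb bottom [[569.4 -21.5   0. ]]
dish [[376.4  17.3   8. ]]
timer [[ 357.8 -160.7   18. ]]
bottle cap [[ 618.6 -243.8  156. ]]
cover [[ 622.  -384.1   10. ]]
jar [[636.3 118.8  79. ]]
tray [[ 473.1 -274.1    8. ]
 [ 504.2 -388.6    8. ]
 [ 356.3 -408.5    8. ]
 [ 346.6 -291.4    8. ]]
side head [[576.7  16.5  98. ]] side tray [[ 416.  -346.6    4. ]]
```

View pics/crop1.png

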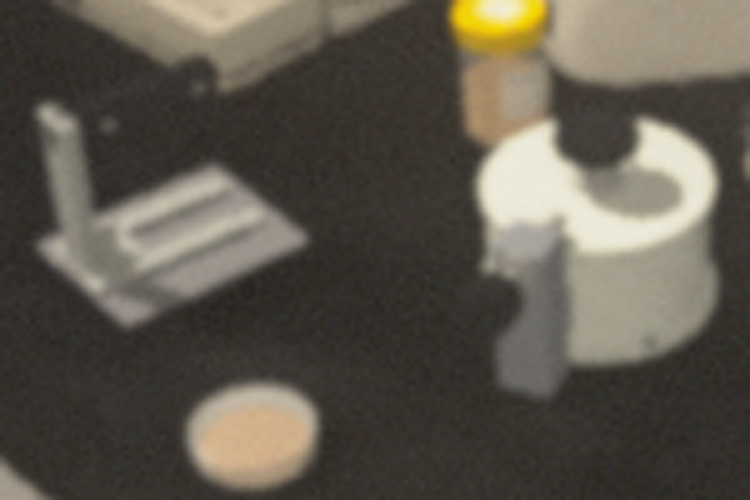

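Request:
{"op": "carry_out", "data": {
  "motion": [
    {"translation":[40,40,-15]},
    {"translation":[40,40,-15]},
    {"translation":[40,40,-15]},
    {"translation":[40,40,-15]},
    {"translation":[40,40,-15]},
    {"translation":[40,40,-15]},
    {"translation":[40,40,-15]},
    {"translation":[40,40,-15]},
    {"translation":[40,40,-15]},
    {"translation":[40,40,-15]}
  ]
}}

```text
schema error: expected keys translation, turn
```

Request:
{"op": "carry_out", "data": {
  "motion": [
    {"translation":[20,10,-5]},
    {"translation":[20,10,-5]},
    {"translation":[0,0,0]},
    {"translation":[0,0,0]}
  ]
}}

```text
schema error: expected keys translation, turn
```

```bash
cat > shot.py <<'E'
import sys; from h import *
from workcell import r, imaging
s=r.sense(); im=imaging.get_image("wrist"); n=sys.argv[1]
pickle.dump((im,s),open(n+".pkl","wb")); cv2.imwrite(f"pics/{n}.png",im["pixels"][:,:,::-1])
print(s["time"],s["position"],s["eef_rot"],s["q"]); print(im["T_tool_cam"])
E
python3 shot.py w1
```

```text
0.1 [166.38532475 601.84234912 195.01199687] [ 3.11116112e+00 -4.22362966e-01 -2.26241336e-04] [ 1.55966276e+00  3.85430649e-01  6.78534041e-03 -4.05186580e-04
 -1.19401174e+00 -2.58581885e-01]
[[ 6.77768568e-04 -9.61601994e-01 -2.74446983e-01  7.35844040e+01]
 [ 9.99999420e-01  8.81449299e-04 -6.18827092e-04 -5.35708651e-01]
 [ 8.36976466e-04 -2.74446405e-01  9.61602033e-01 -1.87199672e+02]
 [ 0.00000000e+00  0.00000000e+00  0.00000000e+00  1.00000000e+00]]
```

View pics/w1.png

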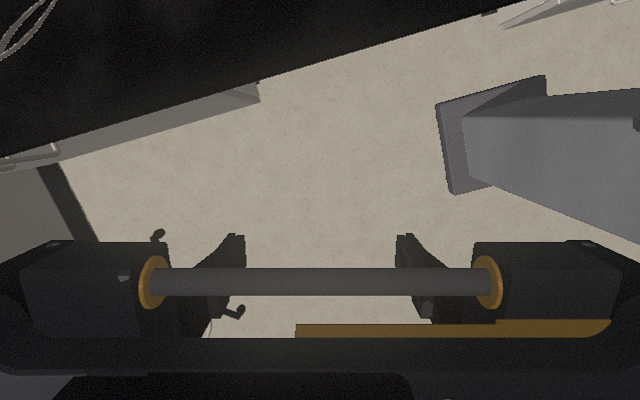

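The moves were refused because each row needs "turn", so this picture shows only the floor beside the cart. I'll repeat the move with turns included.

Request:
{"op": "carry_out", "data": {
  "motion": [
    {"translation":[40,43,-15],"turn":[0,0,0]},
    {"translation":[40,43,-15],"turn":[0,0,0]},
    {"translation":[40,43,-15],"turn":[0,0,0]},
    {"translation":[40,43,-15],"turn":[0,0,0]},
    {"translation":[40,43,-15],"turn":[0,0,0]},
    {"translation":[40,43,-15],"turn":[0,0,0]},
    {"translation":[40,43,-15],"turn":[0,0,0]},
    {"translation":[40,43,-15],"turn":[0,0,0]},
    {"translation":[40,43,-15],"turn":[0,0,0]},
    {"translation":[40,43,-15],"turn":[0,0,0]}
  ]
}}

```text
time: 1.4
position: [437.8, 79.5, 346.5]
eef_rot: [-3.113, 0.422, -0.0]
ft_force: [-0.1, 0.9, 0.8]
grip_width: 87.2
grip_force: 0.0
```

Request:
{"op": "carry_out", "data": {
  "motion": [
    {"translation":[0,0,0],"turn":[0,0,0]},
    {"translation":[0,0,0],"turn":[0,0,0]},
    {"translation":[0,0,0],"turn":[0,0,0]}
  ]
}}

```text
time: 1.78
position: [436.9, 82.2, 345.5]
eef_rot: [3.113, -0.419, -0.001]
ft_force: [-0.2, 0.6, 0.1]
grip_width: 87.3
grip_force: 0.0
```

```bash
python3 shot.py w2
```

```text
1.775 [436.86128388  82.20728631 345.47751218] [ 3.11313441e+00 -4.19299089e-01 -1.42514034e-03] [ 5.53468024e-01 -7.11619936e-03 -1.18530286e-01 -3.08824543e-04
 -1.46030422e+00  7.49599638e-01]
[[ 6.79029603e-04 -9.61602220e-01 -2.74446188e-01  7.35871261e+01]
 [ 9.99999420e-01  8.82301361e-04 -6.17220228e-04 -5.37094634e-01]
 [ 8.35664586e-04 -2.74445610e-01  9.61602261e-01 -1.87197204e+02]
 [ 0.00000000e+00  0.00000000e+00  0.00000000e+00  1.00000000e+00]]
```

View pics/w2.png

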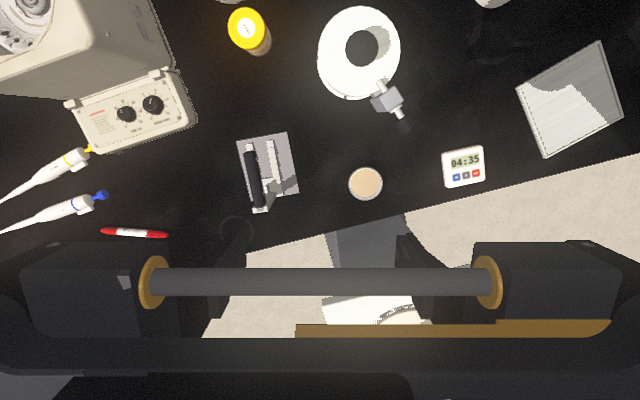

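The wrist view shows these pixel positions:
- **Fork bar:** from (251,150) to (261,208), over the pad with corners (237,140), (287,132), (299,191) and (253,203).
- **Lid head:** (361,48).
- **Lock:** guide block at (387,97), knob at (404,125).
- **Tray corners:** (600,41), (515,89), (543,158) and (623,117).
- **Dish, timer and jar:** (365,183), (463,167) and (246,26).

Run:
```python
from h import *
np.set_printoptions(precision=1,suppress=True)
im,s=pickle.load(open("w2.pkl","rb")); c=cam(im,s)
for n,uv,z in[("pad",[(237,140),(287,132),(299,191),(253,203)],3),("bar",[(251,150),(261,208)],98),("head",(361,48),98),("block",(387,95),86),("knob",(404,125),80),("tray",[(600,41),(515,89),(543,158),(623,117)],8),("dish",(365,183),16),("timer",(463,167),18),("jar",(246,26),79),("lid rim l/r/bottom",[(317,55),(401,50),(350,99)],68)]:
    print(n,onplane(c,uv,z).tolist() if 0 else onplane(c,uv,z)[:,:2])
def crop(x0,y0,w,h,f): return cv2.resize(im["pixels"][y0:y0+h,x0:x0+w],None,fx=f,fy=f,interpolation=cv2.INTER_CUBIC)
a=np.vstack([np.hstack([crop(225,120,90,100,4),crop(310,0,110,100,4)]), np.hstack([crop(370,70,60,70,4),crop(320,30,80,70,4),np.zeros((280,240,3),np.uint8)])])
g=cv2.convertScaleAbs(a,alpha=1.6,beta=20); print(g.shape)
cv2.imwrite("pics/crop2.png",g[:600,:800,::-1])
```

```text
pad [[506.7 211.7]
 [496.8 125.1]
 [392.3 134.6]
 [392.9 221.5]]
bar [[488.5 170.6]
 [403.  184.1]]
head [[575.4  -9.9]]
block [[509.9 -33.3]]
knob [[463.3 -49.8]]
tray [[ 500.6 -386.8]
 [ 464.4 -252.4]
 [ 338.6 -288.5]
 [ 372.8 -421.4]]
dish [[378.6  18.2]]
timer [[ 362.2 -149.1]]
jar [[644.7 128.6]]
lid rim l/r/bottom [[587.6  46.3]
 [562.8 -68.1]
 [518.8  15.7]]
(680, 800, 3)
```

View pics/crop2.png

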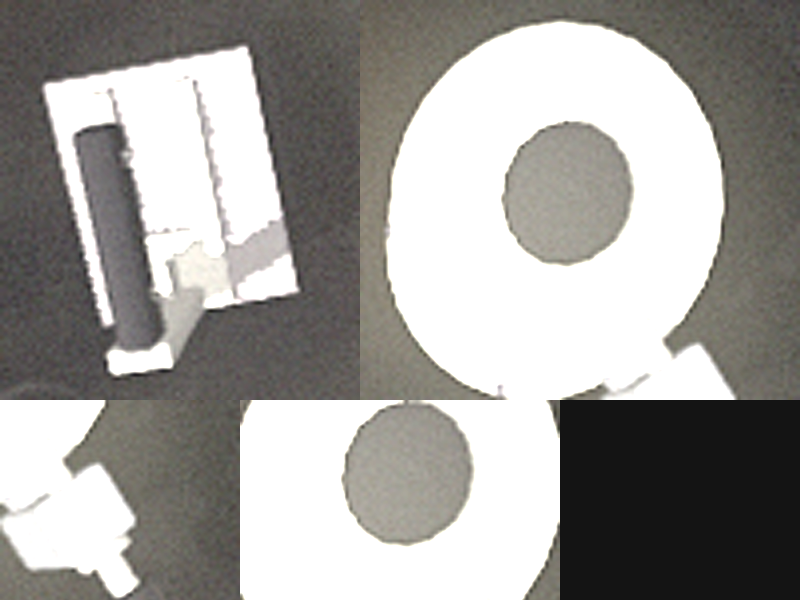

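Run:
```python
from h import *
from scipy.optimize import least_squares
np.set_printoptions(precision=2,suppress=True)
im,s=pickle.load(open("w2.pkl","rb")); c=cam(im,s)
tl=lambda x,y:(225+x/4,120+y/4); bl=lambda x,y:(370+x/4,70+(y-400)/4)
pad=onplane(c,[tl(45,85),tl(247,47),tl(298,292),tl(105,325)],3)[:,:2]; print(pad,np.linalg.norm(np.diff(pad,axis=0),axis=1))
tr=lambda x,y:(310+(x-360)/4,y/4)
print("head",onplane(c,tr(567,193),98))
print("block edge",onplane(c,[bl(100,465),bl(133,520)],86))
L=onplane(c,[tl(75,138),tl(118,348)],98); Rr=onplane(c,[tl(122,125),tl(162,342)],78)
print("bar left",L,"right",Rr,"back",onplane(c,[tl(113,375),tl(172,368)],98),"front",onplane(c,[tl(75,135),tl(122,125)],78))
# slot / prong edges on the plate top z=8
print("prong inner-left tip, inner right?",onplane(c,[tl(112,92),tl(195,82)],8))
for a in (L,Rr): d=a[0]-a[1]; print(np.degrees(np.arctan2(d[1],d[0])))
for f in (5,):
  g=cv2.resize(im["pixels"][70:150,360:440],None,fx=f,fy=f,interpolation=cv2.INTER_CUBIC).astype(float)
  g1=255*(g/255)**.35
  h=cv2.resize(im["pixels"][120:220,225:305],None,fx=5,fy=5,interpolation=cv2.INTER_CUBIC)
  h[:,:,:]=h*0.75
  h=h[:400]
  cv2.imwrite("pics/crop3.png",np.hstack([g1.clip(0,255),h])[:,:,::-1])
```

```text
[[505.01 213.6 ]
 [497.35 125.38]
 [388.55 134.76]
 [396.83 223.45]] [ 88.55 109.21  89.08]
head [[574.81 -10.81  98.  ]]
block edge [[518.18 -46.24  86.  ]
 [497.47 -53.77  86.  ]]
bar left [[485.22 182.6   98.  ]
 [407.04 192.93  98.  ]] right [[484.11 169.66  78.  ]
 [400.18 181.54  78.  ]] back [[397.47 198.16  98.  ]
 [394.24 175.89  98.  ]] front [[485.22 187.72  78.  ]
 [484.11 169.66  78.  ]]
prong inner-left tip, inner right? [[494.75 185.67   8.  ]
 [489.42 150.34   8.  ]]
-7.5313775523331525
-8.057157310140848[ WARN:0@0.447] global loadsave.cpp:1063 imwrite_ Unsupported depth image for selected encoder is fallbacked to CV_8U.
```

View pics/crop3.png

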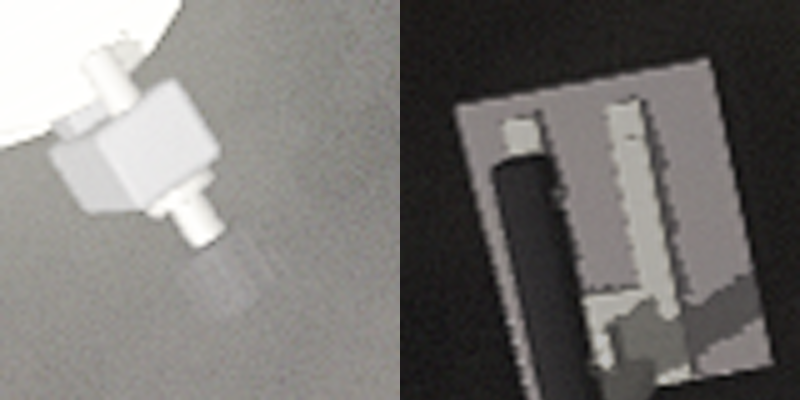

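The left crop shows the guide block's top face with corners at about (175,80), (218,150), (135,212) and (95,137), the bolt and stem, and the faint knob centred near (230,275). The right crop shows the fork prong tips centred at (520,118) and (627,103).

Run:
```python
from h import *
np.set_printoptions(precision=1,suppress=True)
im,s=pickle.load(open("w2.pkl","rb")); c=cam(im,s)
k=lambda p:[(360+x/5,70+y/5) for x,y in p]; f=lambda p:[(225+(x-400)/5,120+y/5) for x,y in p]
H=np.array([574.8,-10.8])
b=onplane(c,k([(175,80),(218,150),(135,212),(95,137)]),86)[:,:2]; print("block",b,b.mean(0))
d=H-b.mean(0); print("dist(77)",np.linalg.norm(d),"heading",np.degrees(np.arctan2(*d[::-1])))
m=onplane(c,k([(98,62),(201,222)]),81)[:,:2]; print("stem",m,np.degrees(np.arctan2(*(m[0]-m[1])[::-1])))
n=onplane(c,k([(230,275)]),82)[0,:2]; print("knob",n,np.linalg.norm(H-n),np.degrees(np.arctan2(*(H-n)[::-1])))
t=onplane(c,f([(520,118),(627,103)]),8)[:,:2]; a=np.radians(-7.8)
print("tips",t,"fork origin",t.mean(0)-42*np.array([np.cos(a),np.sin(a)]))
w=t[0]-t[1]; print("prong heading",np.degrees(np.arctan2(w[1],w[0]))-90)
e=onplane(c,f([(457,103),(711,60),(770,362)]),3)[:,:2]; print("pad",e,(e[0]+e[2])/2)
```

```text
block [[518.5 -46.3]
 [497.3 -54.2]
 [487.2 -28.5]
 [509.8 -21.9]] [503.2 -37.7]
dist(77) 76.49704714103343 heading 20.610513147247822
stem [[528.9 -27.8]
 [479.3 -47.1]] 21.296661486821858
knob [462.8 -52.1] 119.41904686036962 20.236451046567204
tips [[495.6 192.6]
 [490.8 155.9]] fork origin [451.6 179.9]
prong heading -7.503466409744334
pad [[506.  213. ]
 [496.8 124.8]
 [389.9 135.3]] [447.9 174.1]
```

Request:
{"op": "carry_out", "data": {
  "motion": [
    {"translation":[15,31,45],"turn":[0,0,0]},
    {"translation":[15,31,45],"turn":[0,0,0]},
    {"translation":[15,31,45],"turn":[0,0,0]},
    {"translation":[16,30,45],"turn":[0,0,0]},
    {"translation":[0,0,0],"turn":[0,0,-0.156]},
    {"translation":[0,0,0],"turn":[0,0,-0.156]},
    {"translation":[0,0,0],"turn":[0,0,-0.156]},
    {"translation":[0,0,0],"turn":[0,0,-0.156]},
    {"translation":[0,0,0],"turn":[0,0,0]},
    {"translation":[0,0,0],"turn":[0,0,0]}
  ]
}}

```text
time: 3.08
position: [463.5, -52.8, 165.9]
eef_rot: [-3.093, -0.552, 0.0]
ft_force: [-0.0, 0.8, 0.4]
grip_width: 87.1
grip_force: 0.0
```

```bash
python3 shot.py w3|head -1
python3 - <<'E'
from h import *
im,s=pickle.load(open("w3.pkl","rb")); c=cam(im,s)
ch=np.array([575,-11.]);a=np.radians(20.5);x=np.array([np.cos(a),np.sin(a)]);y=np.array([-x[1],x[0]])
P=lambda l,m,z:[*(ch+l*x+m*y),z]
for n,X in [("knob outer top",P(-130,0,89)),("knob inner top",P(-108,0,89)),("knob in L",P(-108,13,76)),("block corner",P(-90,14,86)),("block corner2",P(-90,-14,86)),("head",P(0,0,98)),("fork",[452,180,98])]: print(n,proj(c,X).round(0))
g=255*(im["pixels"]/255.)**.6; cv2.imwrite("pics/w3g.png",g[:,:,::-1].astype(np.uint8))
E
```

```text
3.075 [463.45791817 -52.80113093 165.89413961] [-3.09265321e+00 -5.52316172e-01  1.91124915e-04] [ 2.36214396e-01  1.40304512e-01 -4.11145038e-01 -1.73179251e-05
knob outer top [[322. 213.]]
knob inner top [[322. 189.]]
knob in L [[308. 186.]]
block corner [[306. 169.]]
block corner2 [[337. 169.]]
head [[321.  55.]]
fork [[ 48. 121.]]
```

View pics/w3g.png

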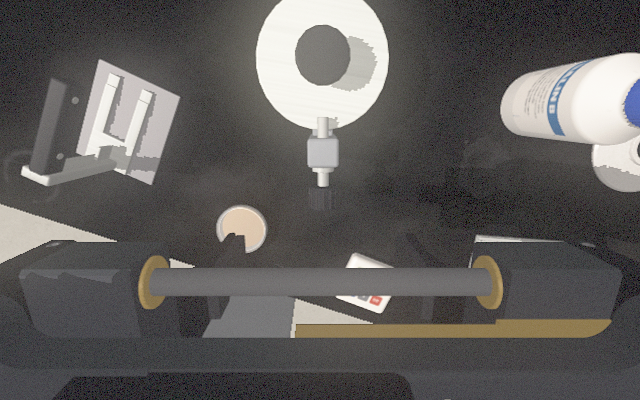

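The wrist view agrees with the model: block at (322,152), knob at (321,198), head at (322,55). I'll descend and pinch the knob.

Request:
{"op": "carry_out", "data": {
  "motion": [
    {"translation":[0,0,40],"turn":[0,0,0]},
    {"translation":[0,0,40],"turn":[0,0,0]},
    {"translation":[0,0,16],"turn":[0,0,0]},
    {"translation":[0,0,0],"turn":[0,0,0]}
  ]
}}

```text
time: 3.62
position: [462.6, -53.6, 68.9]
eef_rot: [3.092, 0.552, -0.005]
ft_force: [-0.3, 0.6, 0.1]
grip_width: 87.1
grip_force: 0.0
```

Request:
{"op": "carry_out", "data": {
  "motion": [
    {"translation":[0,0,0],"turn":[0,0,0]},
    {"translation":[0,0,0],"turn":[0,0,0]},
    {"translation":[0,0,0],"turn":[0,0,0]},
    {"translation":[0,0,0],"turn":[0,0,0]},
    {"translation":[0,0,0],"turn":[0,0,0]},
    {"translation":[0,0,0],"turn":[0,0,0]}
  ],
  "fingers": -1,
  "squeeze": 30
}}

```text
time: 4.38
position: [463.5, -53.5, 70.0]
eef_rot: [3.092, 0.554, 0.0]
ft_force: [-0.3, -0.5, 0.2]
grip_width: 34.7
grip_force: 0.0
```

Request:
{"op": "carry_out", "data": {
  "motion": [
    {"translation":[0,0,0],"turn":[0,0,0]},
    {"translation":[0,0,0],"turn":[0,0,0]},
    {"translation":[0,0,0],"turn":[0,0,0]}
  ]
}}

```text
time: 4.75
position: [463.5, -53.5, 69.9]
eef_rot: [3.092, 0.554, -0.0]
ft_force: [-0.3, -0.5, 1.0]
grip_width: 5.5
grip_force: 0.0
```

Request:
{"op": "carry_out", "data": {
  "motion": [
    {"translation":[-5,0,0],"turn":[0,0,0]},
    {"translation":[-5,0,0],"turn":[0,0,0]},
    {"translation":[-5,0,0],"turn":[0,0,0]},
    {"translation":[-4,0,0],"turn":[0,0,0]},
    {"translation":[0,0,0],"turn":[0,0,0]},
    {"translation":[0,0,0],"turn":[0,0,0]}
  ]
}}

```text
time: 5.5
position: [445.8, -60.1, 70.0]
eef_rot: [3.092, 0.554, 0.0]
ft_force: [-0.2, -0.5, -0.4]
grip_width: 0.4
grip_force: 0.0
```

The fingers shut to 0.4 mm with no force, so the pinch missed. I'll look once with wrist and side combined.

```bash
python3 shot.py w4|head -1
python3 - <<'E'
from h import *
from workcell import imaging
im,s=pickle.load(open("w4.pkl","rb")); c=cam(im,s)
T=np.array(im["T_tool_cam"]); 
print("TCP px",proj(c,s["position"]), "tip", proj(c,s["position"]-[0,0,11]),"grasp",proj(c,s["position"]+[0,0,8]))
ch=np.array([575,-11.]);a=np.radians(20.5);x=np.array([np.cos(a),np.sin(a)])
print(proj(c,[*(ch-119*x),76]))
g=255*(im["pixels"]/255.)**.6
b=imaging.get_image("side"); pickle.dump(b,open("s4.pkl","wb")); cc=cam(b); e=imaging.get_image("scene"); pickle.dump(e,open("e4.pkl","wb"))
q=proj(cc,[*(ch-119*x),76])[0].astype(int); p=proj(cam(e),[*(ch-119*x),76])[0].astype(int); print(q,p)
f=lambda i,q,w=50,h=37:255*(cv2.resize(i["pixels"][q[1]-h:q[1]+h+1,q[0]-w:q[0]+w],(400,300),interpolation=cv2.INTER_CUBIC)/255.)**.6
top=cv2.resize(g[60:285,170:470],(400,300)); 
A=np.vstack([np.hstack([f(b,q),f(e,p)]),np.hstack([top,np.zeros_like(top)])])
cv2.imwrite("pics/v4.png",A[:,:,::-1].clip(0,255).astype(np.uint8))
E
```

```text
5.5 [445.84197059 -60.06499811  70.03245233] [3.09238470e+00 5.53575184e-01 4.81890509e-04] [ 2.29278920e-01  2.34287727e-01 -5.80810374e-01  9.64788620e-05
TCP px [[322.39060596 232.74803247]] tip [[322.28556323 226.88679762]] grasp [[322.4742463  237.41504455]]
[[321.26456541 207.58236054]]
[335 205] [291 200]
```

View pics/v4.png

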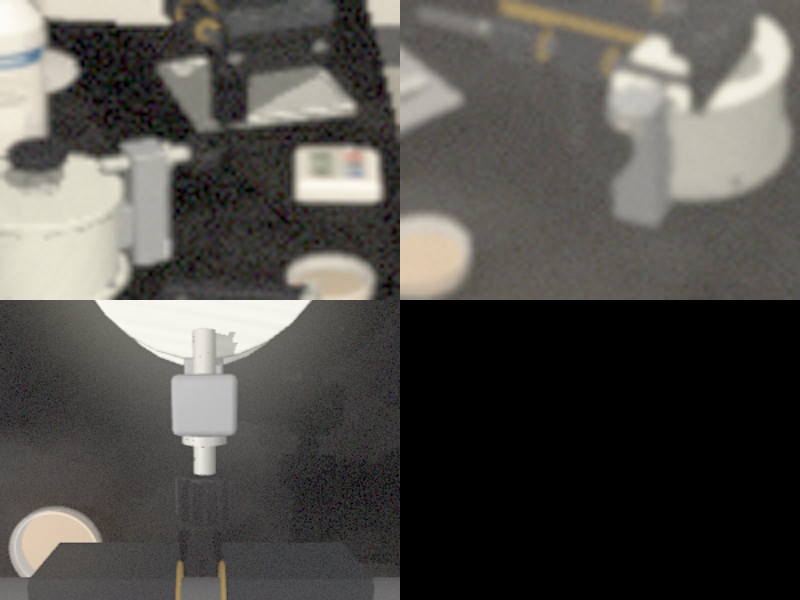

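The wrist part shows the knob still pushed in, centred at about px (320,210), with the closed fingers just behind it at row 231 or lower. I'll use image differences to find where the fingertips really are.

Run:
```python
from h import *
np.set_printoptions(precision=1,suppress=True)
im,s=pickle.load(open("w4.pkl","rb")); d=pickle.load(open("c0.pkl","rb"))
P=s["position"]
for n,f in(("scene","e4.pkl"),("side","s4.pkl")):
    b=pickle.load(open(f,"rb")); c=cam(b)
    D=np.abs(b["pixels"].astype(int)-d[n]["pixels"]).max(2)>30
    D=cv2.morphologyEx(D.astype(np.uint8),cv2.MORPH_OPEN,np.ones((2,2)))
    t=proj(c,[P-[0,0,11],P,P+[0,0,100]]); print(n,"tip,tcp,+100",t.tolist())
    u,v=t[0].astype(int)
    print("mask around tip:"); 
    for row in range(v-45,v+14,3): print(row,''.join('#' if x else '.' for x in D[row,u-35:u+36]))
# wrist column profile
g=im["pixels"].astype(int).sum(2); print(g[180:262:2,312:330].mean(1).round(0))
c=cam(im,s); ch=np.array([575,-11.]);a=np.radians(20.5);x=np.array([np.cos(a),np.sin(a)])
print([proj(c,[*(ch-l*x),z])[0] .tolist() for l,z in((90,86),(108,89),(130,89),(130,63))])
```

```text
scene tip,tcp,+100 [[288.3785893279089, 211.20447194311933], [288.1589537622338, 207.43034249472998], [286.02669161385927, 170.7904051460953]]
mask around tip:
166 ..............#############.........###################...............#
169 .......####..........################..################...............#
172 .........................##..........##.##################.........####
175 ........................##............#############....################
178 ........................##...........############.......###############
181 ......................................#################################
184 .......................................####.......#####################
187 .......................................####.................#########..
190 ........................................##..................#######....
193 .......................................###.............................
196 .......................................................................
199 .......................................................................
202 ........................
[... 1934 characters left out ...]
.......................
212 .......................................................................
215 .......................................................................
218 .......................................................................
221 .......................................................................
[433. 445. 443. 442. 440. 388.  75. 101. 118.  92.  87.  93.  90.  87.
  88.  80.  86.  83.  78.  81.  82.  77.  80.  76.  71.  85.  83.  77.
  74.  76.  77.  77.  74.  74.  75.  74.  78.  78.  71.  70.  71.]
[[321.22377335672905, 163.6615032110928], [321.29859429421833, 195.7886799181084], [321.366291256419, 231.72846327437108], [321.2356897135182, 217.59005458239645]]
```

Run:
```python
from h import *
im,s=pickle.load(open("w4.pkl","rb")); d=pickle.load(open("c0.pkl","rb")); P=s["position"]
for n,f in(("scene","e4.pkl"),("side","s4.pkl")):
    b=pickle.load(open(f,"rb")); c=cam(b); u,v=proj(c,P-[0,0,11])[0].astype(int)
    B=lambda i:cv2.GaussianBlur(i["pixels"].astype(np.float32).mean(2),(0,0),1.2)
    D=B(b)-B(d[n]); print(n,u,v)
    for row in range(v-26,v+13,2): print(row,''.join('+' if x>6 else '-' if x<-6 else '.' for x in D[row,u-30:u+31]))
c=cam(im,s); M=np.array(im["T_tool_cam"]); Q=R.from_rotvec(s["eef_rot"]).as_matrix()
for z in(11,0,-8,-20,-40): print(z,proj(c,P+Q@[9.5,15,z]),proj(c,P+Q@[-9.5,15,z]))
g=cv2.GaussianBlur(im["pixels"].astype(np.float32).mean(2),(0,0),1)
for row in range(184,262,3): print(row,g[row,288:358:4].round(0).astype(int).tolist())
```

```text
scene 288 211
185 ..............----------....---------------------------------
187 ......-----------------......----------.........-------------
189 .......-----------...--......----------............----------
191 ......-----..------...........---------.............---------
193 ......----.......--...........---------..............--------
195 ..................--..........---------......................
197 .................-----.......----------......................
199 ...............--------......----------......................
201 ...................-----......-----..........................
203 .............................................................
205 .............................................................
207 .............................................................
209 ....................--.......................................
211 .....................--..--..................................
213 .............................................................
215 .............................................................
217 ..........................
[... 3195 characters left out ...]
22, 23]
235 [29, 28, 28, 30, 23, 21, 23, 26, 26, 24, 25, 19, 21, 20, 20, 21, 20, 21]
238 [28, 26, 27, 28, 22, 20, 26, 26, 25, 24, 24, 18, 20, 20, 21, 20, 20, 21]
241 [27, 26, 27, 27, 23, 18, 26, 27, 25, 26, 25, 19, 20, 23, 25, 24, 24, 24]
244 [31, 28, 27, 29, 25, 18, 24, 25, 26, 26, 24, 19, 24, 28, 29, 29, 29, 26]
247 [29, 30, 27, 30, 24, 18, 26, 25, 24, 24, 24, 20, 25, 27, 27, 29, 27, 27]
250 [29, 30, 29, 28, 25, 19, 24, 25, 23, 26, 24, 19, 23, 29, 28, 27, 26, 29]
253 [30, 31, 28, 28, 26, 19, 27, 25, 26, 25, 26, 21, 22, 27, 27, 27, 28, 29]
256 [30, 29, 29, 29, 54, 24, 25, 26, 21, 23, 26, 22, 53, 30, 28, 29, 28, 28]
259 [29, 30, 30, 27, 69, 27, 23, 25, 21, 25, 25, 25, 69, 29, 29, 28, 26, 30]
```

All the evidence puts the fingertips about 27–30 mm higher than the nominal TCP would give, so they closed just over the knob. Going 20 mm lower is safe either way, so I'll retry from there.

Request:
{"op": "carry_out", "data": {
  "motion": [
    {"translation":[0,0,0],"turn":[0,0,0]},
    {"translation":[0,0,0],"turn":[0,0,0]},
    {"translation":[0,0,0],"turn":[0,0,0]},
    {"translation":[0,0,0],"turn":[0,0,0]},
    {"translation":[0,0,0],"turn":[0,0,0]},
    {"translation":[0,0,0],"turn":[0,0,0]},
    {"translation":[0,0,0],"turn":[0,0,0]},
    {"translation":[10,0,10],"turn":[0,0,0]},
    {"translation":[10,0,10],"turn":[0,0,0]},
    {"translation":[0,0,0],"turn":[0,0,0]}
  ],
  "fingers": 0.3
}}

```text
time: 6.9
position: [464.5, -53.0, 48.6]
eef_rot: [3.092, 0.554, -0.004]
ft_force: [0.0, -0.3, -0.3]
grip_width: 56.5
grip_force: 0.0
```

Request:
{"op": "carry_out", "data": {
  "motion": [
    {"translation":[0,0,0],"turn":[0,0,0]},
    {"translation":[0,0,0],"turn":[0,0,0]},
    {"translation":[0,0,0],"turn":[0,0,0]},
    {"translation":[0,0,0],"turn":[0,0,0]},
    {"translation":[0,0,0],"turn":[0,0,0]},
    {"translation":[0,0,0],"turn":[0,0,0]},
    {"translation":[0,0,0],"turn":[0,0,0]}
  ],
  "fingers": -1,
  "squeeze": 30
}}

```text
time: 7.78
position: [465.0, -54.8, 50.3]
eef_rot: [3.09, 0.554, 0.001]
ft_force: [2.4, -8.8, -1.1]
grip_width: 24.2
grip_force: 29.9
```

Gripped at 24.2 mm with 30 N. Now the pull.

Request:
{"op": "carry_out", "data": {
  "motion": [
    {"translation":[-4,0,0],"turn":[0,0,0]},
    {"translation":[-4,0,0],"turn":[0,0,0]},
    {"translation":[-4,0,0],"turn":[0,0,0]},
    {"translation":[-4,0,0],"turn":[0,0,0]},
    {"translation":[-2,0,0],"turn":[0,0,0]},
    {"translation":[0,0,0],"turn":[0,0,0]},
    {"translation":[0,0,0],"turn":[0,0,0]}
  ]
}}

```text
time: 8.65
position: [450.3, -60.4, 50.4]
eef_rot: [3.09, 0.555, 0.008]
ft_force: [6.3, -9.3, -7.2]
grip_width: 24.4
grip_force: 29.9
```

Request:
{"op": "carry_out", "data": {
  "motion": [
    {"translation":[-3,0,0],"turn":[0,0,0]},
    {"translation":[-2,0,0],"turn":[0,0,0]},
    {"translation":[0,0,0],"turn":[0,0,0]},
    {"translation":[0,0,0],"turn":[0,0,0]}
  ]
}}

```text
time: 9.15
position: [450.3, -60.5, 50.6]
eef_rot: [3.091, 0.556, 0.024]
ft_force: [15.5, -5.5, -15.9]
grip_width: 24.6
grip_force: 29.6
```

The force rose without motion, so the knob is at its stop. I'll release it and go over the fork.

Request:
{"op": "carry_out", "data": {
  "motion": [
    {"translation":[0,0,0],"turn":[0,0,0]},
    {"translation":[0,0,0],"turn":[0,0,0]},
    {"translation":[0,0,0],"turn":[0,0,0]},
    {"translation":[0,0,0],"turn":[0,0,0]},
    {"translation":[0,0,-50],"turn":[0,0,0]},
    {"translation":[0,0,-50],"turn":[0,0,0]},
    {"translation":[0,0,0],"turn":[0,0,0]},
    {"translation":[0,0,0],"turn":[0,0,0]}
  ],
  "fingers": 0.4
}}

```text
time: 10.15
position: [442.0, -61.1, 149.5]
eef_rot: [-3.092, -0.553, 0.001]
ft_force: [-0.0, -0.2, -1.3]
grip_width: 60.8
grip_force: 0.0
```

```bash
python3 shot.py w5|head -1
python3 - <<'E'
from h import *
im,s=pickle.load(open("w5.pkl","rb")); c=cam(im,s)
ch=np.array([575,-11.]);a=np.radians(20.5);x=np.array([np.cos(a),np.sin(a)])
g=cv2.GaussianBlur(im["pixels"].astype(np.float32).mean(2),(0,0),.7)
for l in range(40,142,4):
    p=proj(c,[*(ch-l*x),81])[0]; print(l,p.round(0),g[int(p[1]),int(p[0])].round(0))
E
```

```text
10.15 [442.04830935 -61.07353285 149.52661341] [-3.09197434e+00 -5.52938438e-01  1.08417990e-03] [ 2.28457731e-01  1.22742997e-01 -4.78404532e-01 -7.28369035e-04
40 [321.  79.] 235.0
44 [321.  84.] 238.0
48 [321.  90.] 235.0
52 [321.  95.] 236.0
56 [321. 100.] 236.0
60 [321. 106.] 165.0
64 [321. 111.] 176.0
68 [321. 116.] 169.0
72 [321. 121.] 167.0
76 [321. 126.] 165.0
80 [321. 131.] 165.0
84 [321. 136.] 162.0
88 [321. 141.] 137.0
92 [321. 146.] 211.0
96 [321. 151.] 211.0
100 [321. 156.] 216.0
104 [321. 160.] 215.0
108 [321. 165.] 209.0
112 [321. 170.] 214.0
116 [321. 174.] 207.0
120 [321. 179.] 212.0
124 [322. 184.] 66.0
128 [322. 188.] 43.0
132 [322. 193.] 44.0
136 [322. 197.] 43.0
140 [322. 201.] 41.0
```

The knob is out by 16 mm. Moving to the fork.

Request:
{"op": "carry_out", "data": {
  "motion": [
    {"translation":[0,0,0],"turn":[0,0,0.163]},
    {"translation":[0,0,0],"turn":[0,0,0.163]},
    {"translation":[0,0,0],"turn":[0,0,0.164]},
    {"translation":[-6,-60,0],"turn":[0,0,0]},
    {"translation":[-6,-60,0],"turn":[0,0,0]},
    {"translation":[-6,-60,0],"turn":[0,0,0]},
    {"translation":[-5,-60,0],"turn":[0,0,0]},
    {"translation":[0,0,0],"turn":[0,0,0]},
    {"translation":[0,0,0],"turn":[0,0,0]},
    {"translation":[0,0,0],"turn":[0,0,0]}
  ]
}}

```text
time: 11.45
position: [452.1, 178.4, 149.3]
eef_rot: [3.133, -0.216, -0.002]
ft_force: [-0.5, 0.2, -0.5]
grip_width: 61.3
grip_force: 0.0
```

```bash
python3 shot.py w6|head -1
python3 - <<'E'
from h import *
im,s=pickle.load(open("w6.pkl","rb")); c=cam(im,s)
O=np.array([452,180.]);a=np.radians(-7.8);x=np.array([np.cos(a),np.sin(a)]);y=np.array([-x[1],x[0]])
g=cv2.GaussianBlur(im["pixels"].astype(np.float32).mean(2),(0,0),.7)
def scan(l,z,ms):
    print(l,z,[(m,int(g[int(p[1]),int(p[0])])) for m in ms for p in [proj(c,[*(O+l*x+m*y),z])[0]]])
scan(36,8,range(-34,36,2)); scan(25,98,range(-16,17,2)); scan(10,98,range(-16,17,2))
print([(l,int(g[int(p[1]),int(p[0])])) for l in range(26,52,2) for p in [proj(c,[*(O+l*x+18*y),8])[0]]])
print(proj(c,[*(O+30*x),98]),proj(c,[*(O+0*x),98]))
E
```

```text
11.45 [452.05179151 178.36875801 149.25836463] [ 3.13295191e+00 -2.15595347e-01 -2.26377264e-03] [ 7.10783018e-01  1.92090973e-01 -3.92483634e-01 -1.65464542e-04
36 8 [(-34, 177), (-32, 178), (-30, 177), (-28, 176), (-26, 170), (-24, 116), (-22, 193), (-20, 228), (-18, 228), (-16, 228), (-14, 229), (-12, 228), (-10, 198), (-8, 178), (-6, 179), (-4, 178), (-2, 178), (0, 178), (2, 177), (4, 178), (6, 178), (8, 179), (10, 172), (12, 119), (14, 176), (16, 227), (18, 227), (20, 230), (22, 228), (24, 228), (26, 198), (28, 177), (30, 177), (32, 177), (34, 177)]
25 98 [(-16, 193), (-14, 227), (-12, 226), (-10, 227), (-8, 196), (-6, 68), (-4, 60), (-2, 63), (0, 64), (2, 64), (4, 64), (6, 65), (8, 59), (10, 216), (12, 227), (14, 225), (16, 225)]
10 98 [(-16, 223), (-14, 225), (-12, 221), (-10, 228), (-8, 207), (-6, 65), (-4, 61), (-2, 63), (0, 63), (2, 62), (4, 63), (6, 63), (8, 67), (10, 224), (12, 226), (14, 223), (16, 229)]
[(26, 227), (28, 223), (30, 220), (32, 226), (34, 227), (36, 227), (38, 228), (40, 229), (42, 158), (44, 176), (46, 177), (48, 175), (50, 89)]
[[319.15779012 173.10272852]] [[319.2131568  209.16199152]]
```

The fork matches the estimate, with a lateral offset of about +1 mm. Descending to TCP z≈45 and gripping.

Request:
{"op": "carry_out", "data": {
  "motion": [
    {"translation":[0,-3,50],"turn":[0,0,0]},
    {"translation":[0,0,40],"turn":[0,0,0]},
    {"translation":[0,0,14],"turn":[0,0,0]},
    {"translation":[0,0,0],"turn":[0,0,0]},
    {"translation":[0,0,0],"turn":[0,0,0]}
  ]
}}

```text
time: 12.12
position: [454.2, 183.4, 47.5]
eef_rot: [-3.132, 0.213, -0.004]
ft_force: [-0.1, 0.2, 0.4]
grip_width: 61.1
grip_force: 0.0
```

Request:
{"op": "carry_out", "data": {
  "motion": [
    {"translation":[0,0,0],"turn":[0,0,0]},
    {"translation":[0,0,0],"turn":[0,0,0]},
    {"translation":[0,0,0],"turn":[0,0,0]},
    {"translation":[0,0,0],"turn":[0,0,0]},
    {"translation":[0,0,0],"turn":[0,0,0]},
    {"translation":[0,0,0],"turn":[0,0,0]},
    {"translation":[0,0,0],"turn":[0,0,0]},
    {"translation":[0,0,0],"turn":[0,0,0]}
  ],
  "fingers": -1,
  "squeeze": 50
}}

```text
time: 13.12
position: [452.8, 182.6, 45.8]
eef_rot: [3.134, -0.213, -0.001]
ft_force: [0.6, -0.4, -1.6]
grip_width: 15.8
grip_force: 49.6
```

The fork is gripped at 15.8 mm. Before the approach I'll refine the lid head position from the stored wrist images.

Run:
```python
from h import *
np.set_printoptions(precision=1,suppress=True)
for n in("w2","w3","w5"):
    im,s=pickle.load(open(n+".pkl","rb")); c=cam(im,s)
    g=cv2.GaussianBlur(im["pixels"].astype(np.float32).mean(2),(0,0),.7)
    W=(g>105).astype(np.uint8); p=proj(c,[575,-11,98])[0].round().astype(int)
    cs,_=cv2.findContours(1-W,cv2.RETR_LIST,cv2.CHAIN_APPROX_NONE)
    for k in cs:
        if len(k)>40 and cv2.pointPolygonTest(k,(float(p[0]),float(p[1])),False)>0 and cv2.contourArea(k)<8000:
            pts=onplane(c,k[:,0],98)[:,:2].astype(np.float32)
            L=pts[:,1].argmax(); (cx,cy),rad=cv2.minEnclosingCircle(pts)
            e=cv2.fitEllipse(k); print(n,p,e[0],onplane(c,e[0],98)[0],(cx,cy),rad)
im,s=pickle.load(open("w2.pkl","rb")); c=cam(im,s)
print("bottle in scene", end=' ')
d=pickle.load(open("c0.pkl","rb"))["scene"]; print(onplane(cam(d),[(401,236)],0), onplane(cam(d),[(405,180)],150))
```

```text
w2 [362  48] (361.53350830078125, 47.814109802246094) [575.4 -10.7  98. ] (575.1338500976562, -10.612510681152344) 20.77791976928711
w2 [362  48] (361.28515625, 58.348297119140625) [563.3  -7.5  98. ] (548.6153564453125, -15.146520614624023) 79.51232147216797
w3 [321  55] (322.4861755371094, 54.62411117553711) [575.5 -11.7  98. ] (575.0081176757812, -11.978458404541016) 21.216588973999023
w5 [321  14] (322.3631286621094, 21.5296573638916) [571.  -13.3  98. ] (574.0555419921875, -12.112639427185059) 21.290103912353516
bottle in scene [[ 611.8 -257.8    0. ]] [[ 617.  -245.8  150. ]]
```

Request:
{"op": "carry_out", "data": {
  "motion": [
    {"translation":[0,0,-20],"turn":[0,0,0]},
    {"translation":[0,0,-53],"turn":[0,0,0]},
    {"translation":[47,37,0],"turn":[0,0,0]},
    {"translation":[47,37,0],"turn":[0,0,0]},
    {"translation":[0,0,0],"turn":[0,0,0.181]},
    {"translation":[0,0,0],"turn":[0,0,0.181]},
    {"translation":[0,0,0],"turn":[0,0,0.181]},
    {"translation":[0,0,0],"turn":[0,0,0.181]},
    {"translation":[0,0,0],"turn":[0,0,0.181]},
    {"translation":[0,0,0],"turn":[0,0,0.181]}
  ]
}}

```text
time: 14.38
position: [535.5, 96.7, 118.2]
eef_rot: [2.567, -1.81, -0.002]
ft_force: [-0.2, -0.2, -2.9]
grip_width: 15.3
grip_force: 49.8
```

Request:
{"op": "carry_out", "data": {
  "motion": [
    {"translation":[0,0,0],"turn":[0,0,0]},
    {"translation":[0,0,0],"turn":[0,0,0]},
    {"translation":[0,0,0],"turn":[0,0,0]}
  ]
}}

```text
time: 14.75
position: [536.0, 96.7, 118.8]
eef_rot: [2.574, -1.8, -0.0]
ft_force: [0.0, -0.1, -2.1]
grip_width: 15.5
grip_force: 49.8
```

```bash
python3 shot.py w7
python3 - <<'E'
from h import *
np.set_printoptions(precision=2,suppress=True)
im,s=pickle.load(open("w7.pkl","rb")); c=cam(im,s); Q=R.from_rotvec(s["eef_rot"]).as_matrix(); print(Q)
print("lid head in tool:", Q.T@(np.array([575,-11.5,88])-s["position"]))
P=s["position"]
for n,t in(("tipL",(42,18,37.8)),("tipR",(42,-18,37.8)),("slot end",(-22,0,37.8)),("bar front",(35,0,-52))): print(n,proj(c,P+Q@np.array(t)).round(0))
print("head",proj(c,[575,-11.5,98]))
b=__import__("workcell").imaging.get_image("side"); pickle.dump(b,open("s7.pkl","wb"))
E
```

```text
14.75 [535.96604796  96.71581639 118.80324892] [ 2.57444080e+00 -1.80018618e+00 -3.44048906e-04] [ 4.76258849e-01  3.19504328e-01 -3.00345188e-01 -1.29923092e-04
 -9.51216214e-01 -1.25836336e-01]
[[ 6.78299595e-04 -9.61381096e-01 -2.75219782e-01  7.38597228e+01]
 [ 9.99999509e-01  8.51085517e-04 -5.08387384e-04  1.06678528e+00]
 [ 7.22989591e-04 -2.75219302e-01  9.61381201e-01 -1.87198077e+02]
 [ 0.00000000e+00  0.00000000e+00  0.00000000e+00  1.00000000e+00]]
[[ 0.34 -0.94 -0.  ]
 [-0.94 -0.34 -0.  ]
 [-0.    0.   -1.  ]]
lid head in tool: [115.04   0.47  30.8 ]
tipL [[343. 160.]]
tipR [[295. 160.]]
slot end [[319. 240.]]
bar front [[318. 203.]]
head [[319.5   46.41]]
```

Run:
```python
from h import *
im,s=pickle.load(open("w7.pkl","rb"))
g=cv2.GaussianBlur(im["pixels"].astype(np.float32).mean(2),(0,0),.7)
for r0 in range(140,200,5): print(r0,''.join('#' if v>150 else '+' if v>90 else '.' for v in g[r0,270:370]))
W=(g>105).astype(np.uint8); cs,_=cv2.findContours(1-W,cv2.RETR_LIST,cv2.CHAIN_APPROX_NONE)
for k in cs:
    if len(k)>40 and cv2.pointPolygonTest(k,(319.,46.),False)>0: print(cv2.fitEllipse(k),k[:,0].min(0),k[:,0].max(0))
```

```text
140 ....................................................................................................
145 ....................................................................................................
150 ....................................................................................................
155 ....................................................................................................
160 ....................++############++................................++++##########++................
165 ....................################...............................++###############................
170 ....................+###############...............................++##############+................
175 ....................+###############...............................++++++++########+................
180 ....................+###############+..............................+++++++#########+................
185 ....................+###############+..............................++++++++########+................
190 ....................+###############+..............................+++++++#########.................
195 ....................+###############+..............................++++++##########.................
((318.323486328125, 46.724613189697266), (66.51258087158203, 74.19403839111328), 178.94821166992188) [285  10] [352  84]
```

Relative to the fork slot, the lid head is about 2.5 mm off in tool −y, with prongs centred at col 322 and head at col 318. I'll correct that and slip the fork in.

Request:
{"op": "carry_out", "data": {
  "motion": [
    {"translation":[0,-2.5,0],"turn":[0,0,0]},
    {"translation":[25,0,0],"turn":[0,0,0]},
    {"translation":[20,0,0],"turn":[0,0,0]},
    {"translation":[15,0,0],"turn":[0,0,0]},
    {"translation":[0,0,0],"turn":[0,0,0]},
    {"translation":[0,0,0],"turn":[0,0,0]}
  ]
}}

```text
time: 15.6
position: [558.8, 41.4, 118.9]
eef_rot: [-2.573, 1.802, 0.0]
ft_force: [0.2, -0.2, -2.5]
grip_width: 15.6
grip_force: 49.8
```

```bash
python3 shot.py w8|head -1
python3 - <<'E'
from h import *
im,s=pickle.load(open("w8.pkl","rb")); print(s["ft_force"])
g=cv2.GaussianBlur(im["pixels"].astype(np.float32).mean(2),(0,0),.7)
for r0 in range(60,220,8): print(r0,''.join('#' if v>190 else '+' if v>105 else '.' for v in g[r0,250:390]))
E
```

```text
15.6 [558.84858836  41.43509766 118.89012567] [-2.57345097e+00  1.80187400e+00  2.78567029e-04] [ 3.63081764e-01  3.44133228e-01 -2.62298866e-01 -2.00766842e-04
[ 0.23829286 -0.22715776 -2.47275345]
60 ................................................................++++++++++++++..............................................................
68 .......................................+++++++++++++++++++++++++++++++++++++++++++++++++++++++++++++++++++..................................
76 ..........................++##+++++++++++++++++++++++++++++++++++++++++++++++++++++++++++++++++++++++++++++++++++++++++.....................
84 .................++#############+#####+++++++####++++++++++++++++++++++++++++++++++++++++++++++++++++++++++++++++++++++++++++++.............
92 ...........+########################################+++++++++++++++++++++++++++++++++++++++++++++++++++++++++++++++++++++++++++++++++.......
100 ......+########################################+++++++++++++++++++++++++++++++++++++++++++++++++++++++++++################################+.
108 ...+############################
[... 1293 characters left out ...]
###################################+++######++++++++++++++++++++++++++++++++###################################+........
188 ..................++###################################+++######+++++++++++++++++++++++++++++++++###########################++..............
196 ............................+##########################+.............................++++++++++####################++.......................
204 .........................................+###########+.................................+++++++########+.....................................
212 .........................................+###########+..................................+++++########++.....................................
```

The prongs (cols 291–352) and head (cols 291–353) are aligned, so I'll go on another 56 mm.

Request:
{"op": "carry_out", "data": {
  "motion": [
    {"translation":[14,0,0],"turn":[0,0,0]},
    {"translation":[14,0,0],"turn":[0,0,0]},
    {"translation":[14,0,0],"turn":[0,0,0]},
    {"translation":[14,0,0],"turn":[0,0,0]},
    {"translation":[0,0,0],"turn":[0,0,0]},
    {"translation":[0,0,0],"turn":[0,0,0]}
  ]
}}

```text
time: 16.4
position: [578.0, -11.6, 118.8]
eef_rot: [2.573, -1.802, -0.0]
ft_force: [0.5, -0.2, -1.8]
grip_width: 15.3
grip_force: 49.8
```

Request:
{"op": "carry_out", "data": {
  "motion": [
    {"translation":[0,0,-4],"turn":[0,0,0]},
    {"translation":[0,0,-4],"turn":[0,0,0]},
    {"translation":[0,0,-4],"turn":[0,0,0]},
    {"translation":[0,0,-8],"turn":[0,0,0]},
    {"translation":[0,0,-12],"turn":[0,0,0]},
    {"translation":[0,0,-12],"turn":[0,0,0]},
    {"translation":[0,0,-12],"turn":[0,0,0]},
    {"translation":[0,0,-8],"turn":[0,0,0]},
    {"translation":[0,0,0],"turn":[0,0,0]},
    {"translation":[0,0,0],"turn":[0,0,0]}
  ]
}}

```text
time: 17.65
position: [577.6, -11.5, 182.5]
eef_rot: [2.573, -1.802, -0.002]
ft_force: [-0.7, -0.1, -4.7]
grip_width: 15.8
grip_force: 49.8
```

```bash
python3 shot.py w9|head -1
python3 - <<'E'
from h import *
im,s=pickle.load(open("w9.pkl","rb"))
g=cv2.GaussianBlur(im["pixels"].astype(np.float32).mean(2),(0,0),.7)
for r0 in range(120,236,6): print(r0,''.join('#' if v>190 else '+' if v>105 else '.' for v in g[r0,230:410]))
E
```

```text
17.65 [577.63026642 -11.45046627 182.45093407] [ 2.57266007e+00 -1.80197188e+00 -1.57026089e-03] [ 2.60208657e-01  3.15281372e-01 -1.31078977e-01 -4.02558468e-04
120 +++++++.............................................................................................................................................................................
126 +++++++.............................................................................................................................................................................
132 ++++++...................................................................+++++++++++++++++++++++++++++++++++++......................................................................
138 +++...........................................................++++++++++++++++++++++#######++++++++++++++++++++++++++++++...........................................................
144 .......................................................+++..+++++++++++++++++++############++++++++++++++++++++++++++++++++++++.....................................................
150 .........
[... 2061 characters left out ...]
#############################+.......................................................+######################################+....................
222 ...........................+####################################+........+................................++...........++####################################+......................
228 .............................+####################################++.................................................+#####################################+........................
234 ................................++###########################+......+++................................................++###############################+...........................
```

The lid hangs on the fork, with wrist load up about 2.5 N and the head centred over the prongs. Carrying it to the tray, gently.

Request:
{"op": "carry_out", "data": {
  "motion": [
    {"translation":[6,6,0],"turn":[0,0,0]},
    {"translation":[12,12,0],"turn":[0,0,0]},
    {"translation":[18,18,0],"turn":[0,0,0]},
    {"translation":[22,22,0],"turn":[0,0,0]},
    {"translation":[24,24,0],"turn":[0,0,0]},
    {"translation":[24,24,0],"turn":[0,0,0]},
    {"translation":[24,24,0],"turn":[0,0,0]},
    {"translation":[24,24,0],"turn":[0,0,0]},
    {"translation":[24,24,0],"turn":[0,0,0]},
    {"translation":[24,24,0],"turn":[0,0,0]}
  ]
}}

```text
time: 18.95
position: [455.8, -272.0, 183.1]
eef_rot: [2.573, -1.803, 0.0]
ft_force: [0.5, -0.2, -5.4]
grip_width: 15.5
grip_force: 49.8
```

Request:
{"op": "carry_out", "data": {
  "motion": [
    {"translation":[20,21,0],"turn":[0,0,0]},
    {"translation":[14,16,0],"turn":[0,0,0]},
    {"translation":[10,12,0],"turn":[0,0,0]},
    {"translation":[8,7,0],"turn":[0,0,0]},
    {"translation":[0,0,0],"turn":[0,0,0]},
    {"translation":[0,0,0],"turn":[0,0,0]},
    {"translation":[0,0,0],"turn":[0,0,0]}
  ]
}}

```text
time: 19.82
position: [422.8, -337.8, 182.9]
eef_rot: [-2.574, 1.801, 0.0]
ft_force: [0.1, 0.4, -5.3]
grip_width: 15.5
grip_force: 49.8
```

```bash
python3 shot.py w10|head -1
python3 - <<'E'
from h import *
from workcell import imaging
im,s=pickle.load(open("w10.pkl","rb")); b=imaging.get_image("side"); e=imaging.get_image("scene")
pickle.dump((b,e),open("be10.pkl","wb"))
a=cv2.resize(im["pixels"],(400,250)); t=proj(cam(e),[419,-338,40])[0].astype(int); q=proj(cam(b),[419,-338,40])[0].astype(int)
f=lambda i,p:cv2.resize(i["pixels"][max(p[1]-65,0):max(p[1]-65,0)+130,p[0]-80:p[0]+80],(400,325),interpolation=cv2.INTER_CUBIC)
A=np.vstack([np.hstack([f(e,t),f(b,q)]),np.hstack([a,cv2.resize(e["pixels"],(400,250))])])
A=255*(A/255.)**.7; print(t,q,s["ft_force"]); cv2.imwrite("pics/v10.png",A[:,:,::-1].astype(np.uint8))
E
```

```text
19.825 [ 422.84003248 -337.8466164   182.92521926] [-2.57413331e+00  1.80076457e+00  4.02132136e-05] [-3.74481152e-01  2.52852809e-01 -2.18490634e-01 -1.26399606e-04
[376 289] [348 180] [ 0.05032721  0.40219947 -5.26637412]
```

Position agrees with the tray estimate (scene and wrist views within about 3 mm). Lowering.

Request:
{"op": "carry_out", "data": {
  "motion": [
    {"translation":[0,0,12],"turn":[0,0,0]},
    {"translation":[0,0,22],"turn":[0,0,0]},
    {"translation":[0,0,24],"turn":[0,0,0]},
    {"translation":[0,0,20],"turn":[0,0,0]},
    {"translation":[0,0,12],"turn":[0,0,0]},
    {"translation":[0,0,8],"turn":[0,0,0]},
    {"translation":[0,0,4],"turn":[0,0,0]},
    {"translation":[0,0,2],"turn":[0,0,0]},
    {"translation":[0,0,0],"turn":[0,0,0]}
  ]
}}

```text
time: 21.1
position: [422.8, -338.5, 79.3]
eef_rot: [-2.573, 1.802, -0.001]
ft_force: [0.6, -0.8, -4.8]
grip_width: 15.9
grip_force: 49.8
```

Request:
{"op": "carry_out", "data": {
  "motion": [
    {"translation":[0,0,2],"turn":[0,0,0]},
    {"translation":[0,0,2],"turn":[0,0,0]},
    {"translation":[0,0,2],"turn":[0,0,0]},
    {"translation":[0,0,2],"turn":[0,0,0]},
    {"translation":[0,0,2],"turn":[0,0,0]},
    {"translation":[0,0,0],"turn":[0,0,0]},
    {"translation":[0,0,0],"turn":[0,0,0]}
  ]
}}

```text
time: 21.98
position: [422.6, -338.4, 69.0]
eef_rot: [2.573, -1.802, 0.0]
ft_force: [-0.2, -0.4, -2.3]
grip_width: 15.6
grip_force: 49.8
```

```bash
python3 shot.py w11|head -1
python3 - <<'E'
from h import *
im,s=pickle.load(open("w11.pkl","rb")); c=cam(im,s)
g=cv2.GaussianBlur(im["pixels"].astype(np.float32).mean(2),(0,0),.7)
print("lid disc c",proj(c,[420,-338,18]),"head",proj(c,[420,-338,48]),"tray corners",proj(c,[[500.6,-386.8,8],[464.4,-252.4,8],[338.6,-288.5,8],[372.8,-421.4,8]]).round().tolist())
for r0 in range(40,236,7): print(r0,''.join('#' if v>190 else '+' if v>105 else '.' for v in g[r0,190:470:2]))
E
```

```text
21.975 [ 422.58355519 -338.40253669   69.02547553] [ 2.57342343e+00 -1.80193149e+00  2.77100310e-04] [-3.75550118e-01  3.72995410e-01 -3.67535611e-01  8.48949081e-05
lid disc c [[321.80543813 210.42624821]] head [[321.98604381 222.83212868]] tray corners [[247.0, 118.0], [244.0, 275.0], [386.0, 284.0], [413.0, 132.0]]
40 ............................................................................................................................................
47 ............................................................................................................................................
54 ............................................................................................................................................
61 ............................................................................................................................................
68 ............................................................................................................................................
75 .........................................................
[... 2570 characters left out ...]
........##+######################++.......................+++########################+#+..............................+#
208 ............................##+######################...........................+#######################+##..............................###
215 ............................##+#####################.............................######################++#+............................+####
222 ............................########################.....................+.......######################+#+...........................+######
229 ............................##+######################...........................######################+##+.........................+########
```

The tray corners at (247,116) and (414,131) match the prediction and the lid sits inside the rim. Withdrawing the fork.

Request:
{"op": "carry_out", "data": {
  "motion": [
    {"translation":[-10,0,0],"turn":[0,0,0]},
    {"translation":[-15,0,0],"turn":[0,0,0]},
    {"translation":[-15,0,0],"turn":[0,0,0]},
    {"translation":[-20,0,0],"turn":[0,0,0]},
    {"translation":[-20,0,0],"turn":[0,0,0]},
    {"translation":[-20,0,0],"turn":[0,0,0]},
    {"translation":[0,0,0],"turn":[0,0,0]},
    {"translation":[0,0,0],"turn":[0,0,0]},
    {"translation":[0,0,0],"turn":[0,0,0]}
  ]
}}

```text
time: 23.15
position: [388.7, -244.7, 69.1]
eef_rot: [-2.573, 1.802, -0.001]
ft_force: [0.8, -0.1, -1.5]
grip_width: 15.6
grip_force: 49.8
```

Request:
{"op": "carry_out", "data": {
  "motion": [
    {"translation":[-10,0,-40],"turn":[0,0,0]},
    {"translation":[0,0,-60],"turn":[0,0,0]},
    {"translation":[0,0,0],"turn":[0,0,0]},
    {"translation":[0,0,0],"turn":[0,0,0]}
  ]
}}

```text
time: 23.65
position: [384.2, -234.9, 168.3]
eef_rot: [-2.572, 1.803, 0.002]
ft_force: [-0.0, -0.9, -3.1]
grip_width: 15.4
grip_force: 49.8
```

```bash
python3 shot.py w12|head -1
python3 - <<'E'
from h import *
im,s=pickle.load(open("w12.pkl","rb")); c=cam(im,s); print(s["ft_force"])
g=cv2.GaussianBlur(im["pixels"].astype(np.float32).mean(2),(0,0),.7)
W=(g>105).astype(np.uint8); p=proj(c,[420,-338,48])[0]; print(p)
cs,_=cv2.findContours(1-W,cv2.RETR_LIST,cv2.CHAIN_APPROX_NONE)
for k in cs:
    if len(k)>40 and cv2.contourArea(k)<9000 and abs(k[:,0].mean(0)-p).max()<25:
        e=cv2.fitEllipse(k); print(e,onplane(c,e[0],48))
for r0 in range(10,200,7): print(r0,''.join('#' if v>190 else '+' if v>105 else '.' for v in g[r0,190:470:2]))
E
```

```text
23.65 [ 384.15517659 -234.86195059  168.26662554] [-2.57210646e+00  1.80335360e+00  2.16406670e-03] [-1.86581533e-01  1.10003559e-01 -4.40429774e-01 -9.69229062e-04
[-0.03629952 -0.85732804 -3.07634   ]
[320.77100098  76.15883714]
((320.9222412109375, 75.26057434082031), (42.383628845214844, 46.80427932739258), 179.33921813964844) [[ 420.1348099  -338.78604644   48.        ]]
10 ...................................+########################++#+++++++++++++++++++########++++++...........................................+
17 ...................................+################++++++++++##+++++++++++++++++#####################+...................................##
24 ...................................+#+##########++++##########################++++++##################..................................+###
31 ...................................+#########+++####################################+++##############+.................................#####
38 ...................................+#######+###########################################++############................................+######
4
[... 2625 characters left out ...]
..............................+#######................+#######......................+###################################
178 ..................................................+#######................+++#####.....................#####################################
185 ..................................................+#######................++++###+..........................+###############################
192 ..................................................+#######................+++####+....................................++####################
199 ..................................................+#######................+++####+.............................................++###########
```

The lid is at (420,−339), level in the tray, with its head ellipse as predicted. Returning the fork.

Request:
{"op": "carry_out", "data": {
  "motion": [
    {"translation":[-24,-14,0],"turn":[0,0,0]},
    {"translation":[-46,-26,0],"turn":[0,0,0]},
    {"translation":[-46,-26,0],"turn":[0,0,0]},
    {"translation":[-46,-26,0],"turn":[0,0,0]},
    {"translation":[-46,-26,0],"turn":[0,0,0]},
    {"translation":[-46,-26,0],"turn":[0,0,0]},
    {"translation":[-46,-26,0],"turn":[0,0,0]},
    {"translation":[-42,-22,0],"turn":[0,0,0]},
    {"translation":[-25,-14,0],"turn":[0,0,0]},
    {"translation":[0,0,0],"turn":[0,0,-0.181]}
  ]
}}

```text
time: 24.95
position: [452.4, 181.6, 166.5]
eef_rot: [2.728, -1.55, -0.003]
ft_force: [-0.3, -0.6, -2.6]
grip_width: 15.4
grip_force: 49.8
```

Request:
{"op": "carry_out", "data": {
  "motion": [
    {"translation":[0,0,0],"turn":[0,0,-0.181]},
    {"translation":[0,0,0],"turn":[0,0,-0.181]},
    {"translation":[0,0,0],"turn":[0,0,-0.181]},
    {"translation":[0,0,0],"turn":[0,0,-0.181]},
    {"translation":[0,0,0],"turn":[0,0,-0.181]},
    {"translation":[0,0,0],"turn":[0,0,0]},
    {"translation":[0,0,0],"turn":[0,0,0]},
    {"translation":[0,0,0],"turn":[0,0,0]}
  ]
}}

```text
time: 25.95
position: [452.8, 180.2, 168.5]
eef_rot: [3.134, -0.216, -0.001]
ft_force: [-0.6, -0.2, -2.6]
grip_width: 15.5
grip_force: 49.8
```

Request:
{"op": "carry_out", "data": {
  "motion": [
    {"translation":[0,0,25],"turn":[0,0,0]},
    {"translation":[0,0,35],"turn":[0,0,0]},
    {"translation":[0,0,30],"turn":[0,0,0]},
    {"translation":[0,0,16],"turn":[0,0,0]},
    {"translation":[0,0,8],"turn":[0,0,0]},
    {"translation":[0,0,4],"turn":[0,0,0]},
    {"translation":[0,0,2],"turn":[0,0,0]},
    {"translation":[0,0,2],"turn":[0,0,0]},
    {"translation":[0,0,0],"turn":[0,0,0]},
    {"translation":[0,0,0],"turn":[0,0,0]}
  ]
}}

```text
time: 27.2
position: [453.1, 180.5, 47.2]
eef_rot: [-3.134, 0.213, -0.001]
ft_force: [0.1, 0.3, -1.9]
grip_width: 15.4
grip_force: 49.8
```

Request:
{"op": "carry_out", "data": {
  "motion": [
    {"translation":[0,0,1],"turn":[0,0,0]},
    {"translation":[0,0,0.7],"turn":[0,0,0]},
    {"translation":[0,0,0],"turn":[0,0,0]},
    {"translation":[0,0,0],"turn":[0,0,0]}
  ]
}}

```text
time: 27.7
position: [453.0, 180.3, 45.5]
eef_rot: [-3.134, 0.213, -0.0]
ft_force: [-2.2, -0.5, 1.7]
grip_width: 15.8
grip_force: 49.8
```

The fork is standing on the pad (the force has reversed). Releasing it, then going to the knob.

Request:
{"op": "carry_out", "data": {
  "motion": [
    {"translation":[0,0,-0.5],"turn":[0,0,0]},
    {"translation":[0,0,0],"turn":[0,0,0]},
    {"translation":[0,0,0],"turn":[0,0,0]},
    {"translation":[0,0,0],"turn":[0,0,0]},
    {"translation":[0,0,0],"turn":[0,0,0]},
    {"translation":[0,0,0],"turn":[0,0,0]},
    {"translation":[0,0,-45],"turn":[0,0,0]},
    {"translation":[0,0,-60],"turn":[0,0,0]},
    {"translation":[0,0,0],"turn":[0,0,0]},
    {"translation":[0,0,0],"turn":[0,0,0]}
  ],
  "fingers": 0.4
}}

```text
time: 28.95
position: [452.4, 180.1, 150.4]
eef_rot: [-3.134, 0.214, 0.001]
ft_force: [-0.3, -0.3, -1.4]
grip_width: 61.0
grip_force: 0.0
```

```bash
python3 shot.py w13|head -1
python3 - <<'E'
from h import *
im,s=pickle.load(open("w13.pkl","rb")); c=cam(im,s)
O=np.array([452.6,179]);a=np.radians(-7.8);x=np.array([np.cos(a),np.sin(a)]);y=np.array([-x[1],x[0]])
g=cv2.GaussianBlur(im["pixels"].astype(np.float32).mean(2),(0,0),.7)
def scan(l,z,ms): print(l,z,[(m,int(g[int(p[1]),int(p[0])])) for m in ms for p in [proj(c,[*(O+l*x+m*y),z])[0]]])
scan(36,8,range(-34,36,3)); scan(25,98,range(-16,17,2)); scan(10,98,range(-16,17,2))
print([(l,int(g[int(p[1]),int(p[0])])) for l in range(26,52,2) for p in [proj(c,[*(O+l*x+18*y),8])[0]]])
E
```

```text
28.95 [452.40117733 180.12725624 150.43901011] [-3.13405109e+00  2.13797268e-01  1.01618872e-03] [ 7.12821434e-01  1.91726177e-01 -3.89379020e-01 -7.63540447e-04
36 8 [(-34, 179), (-31, 180), (-28, 179), (-25, 173), (-22, 194), (-19, 230), (-16, 233), (-13, 229), (-10, 199), (-7, 180), (-4, 180), (-1, 180), (2, 180), (5, 181), (8, 173), (11, 111), (14, 187), (17, 230), (20, 233), (23, 230), (26, 182), (29, 180), (32, 179), (35, 180)]
25 98 [(-16, 175), (-14, 226), (-12, 228), (-10, 226), (-8, 218), (-6, 94), (-4, 59), (-2, 62), (0, 63), (2, 62), (4, 65), (6, 64), (8, 72), (10, 148), (12, 229), (14, 229), (16, 226)]
10 98 [(-16, 145), (-14, 227), (-12, 227), (-10, 226), (-8, 226), (-6, 56), (-4, 57), (-2, 61), (0, 63), (2, 62), (4, 61), (6, 64), (8, 63), (10, 155), (12, 227), (14, 228), (16, 226)]
[(26, 230), (28, 230), (30, 206), (32, 228), (34, 229), (36, 230), (38, 231), (40, 227), (42, 178), (44, 179), (46, 179), (48, 179), (50, 89)]
```

Request:
{"op": "carry_out", "data": {
  "motion": [
    {"translation":[0,0,0],"turn":[0,0,-0.163]},
    {"translation":[0,0,0],"turn":[0,0,-0.163]},
    {"translation":[0,0,0],"turn":[0,0,-0.164]},
    {"translation":[-21,56,0],"turn":[0,0,0]},
    {"translation":[-22,56,0],"turn":[0,0,0]},
    {"translation":[-22,56,0],"turn":[0,0,0]},
    {"translation":[-22,57,0],"turn":[0,0,0]},
    {"translation":[0,0,0],"turn":[0,0,0]},
    {"translation":[0,0,0],"turn":[0,0,0]}
  ]
}}

```text
time: 30.12
position: [448.7, -61.2, 149.6]
eef_rot: [-3.093, -0.552, 0.004]
ft_force: [0.0, 0.4, 0.2]
grip_width: 61.2
grip_force: 0.0
```

The fork stands upright on the pad as it did at the start. Pinching the knob again.

Request:
{"op": "carry_out", "data": {
  "motion": [
    {"translation":[1,0,45],"turn":[0,0,0]},
    {"translation":[0,0,45],"turn":[0,0,0]},
    {"translation":[0,0,14],"turn":[0,0,0]},
    {"translation":[0,0,0],"turn":[0,0,0]}
  ]
}}

```text
time: 30.62
position: [449.4, -59.3, 45.3]
eef_rot: [3.091, 0.558, -0.006]
ft_force: [-0.2, -0.3, 0.2]
grip_width: 61.3
grip_force: 0.0
```

Request:
{"op": "carry_out", "data": {
  "motion": [
    {"translation":[0,0,0],"turn":[0,0,0]},
    {"translation":[0,0,0],"turn":[0,0,0]},
    {"translation":[0,0,0],"turn":[0,0,0]},
    {"translation":[0,0,0],"turn":[0,0,0]},
    {"translation":[0,0,0],"turn":[0,0,0]},
    {"translation":[0,0,0],"turn":[0,0,0]},
    {"translation":[0,0,0],"turn":[0,0,0]}
  ],
  "fingers": -1,
  "squeeze": 30
}}

```text
time: 31.5
position: [450.5, -60.6, 47.0]
eef_rot: [3.092, 0.554, 0.0]
ft_force: [-0.4, 0.3, 2.8]
grip_width: 25.1
grip_force: 30.0
```

Request:
{"op": "carry_out", "data": {
  "motion": [
    {"translation":[4,0,0],"turn":[0,0,0]},
    {"translation":[4,0,0],"turn":[0,0,0]},
    {"translation":[4,0,0],"turn":[0,0,0]},
    {"translation":[4,0,0],"turn":[0,0,0]},
    {"translation":[3,0,0],"turn":[0,0,0]},
    {"translation":[2,0,0],"turn":[0,0,0]},
    {"translation":[0,0,0],"turn":[0,0,0]},
    {"translation":[0,0,0],"turn":[0,0,0]}
  ]
}}

```text
time: 32.5
position: [465.3, -54.9, 46.9]
eef_rot: [3.092, 0.553, -0.016]
ft_force: [-8.9, -2.6, 13.5]
grip_width: 25.0
grip_force: 30.0
```

Request:
{"op": "carry_out", "data": {
  "motion": [
    {"translation":[0,0,0],"turn":[0,0,0]},
    {"translation":[0,0,0],"turn":[0,0,0]},
    {"translation":[0,0,0],"turn":[0,0,0]},
    {"translation":[0,0,0],"turn":[0,0,0]},
    {"translation":[0,0,0],"turn":[0,0,0]},
    {"translation":[0,0,-50],"turn":[0,0,0]},
    {"translation":[0,0,-60],"turn":[0,0,0]},
    {"translation":[0,0,-60],"turn":[0,0,0]},
    {"translation":[0,0,0],"turn":[0,0,0]},
    {"translation":[0,0,0],"turn":[0,0,0]}
  ],
  "fingers": 0.5
}}

```text
time: 33.75
position: [469.4, -53.1, 216.2]
eef_rot: [-3.092, -0.553, 0.001]
ft_force: [-0.3, 0.2, -1.3]
grip_width: 65.1
grip_force: 0.0
```

```bash
python3 shot.py w14|head -1
python3 - <<'E'
from h import *
from workcell import imaging
im,s=pickle.load(open("w14.pkl","rb")); c=cam(im,s)
ch=np.array([575,-11.5]);a=np.radians(20.5);x=np.array([np.cos(a),np.sin(a)])
g=cv2.GaussianBlur(im["pixels"].astype(np.float32).mean(2),(0,0),.5)
print([(l,int(g[int(p[1]),int(p[0])])) for l in range(86,128,2) for p in [proj(c,[*(ch-l*x),81])[0]]])
e=imaging.get_image("scene"); cv2.imwrite("pics/end.png",np.hstack([e["pixels"][:,:,::-1]]))
E
```

```text
33.75 [469.38995064 -53.11570957 216.22077683] [-3.09182464e+00 -5.52920041e-01  1.01674611e-03] [ 2.31849037e-01  1.06665675e-01 -3.15655353e-01 -8.23359789e-04
[(86, 198), (88, 176), (90, 193), (92, 239), (94, 230), (96, 241), (98, 244), (100, 244), (102, 243), (104, 244), (106, 247), (108, 74), (110, 59), (112, 62), (114, 64), (116, 63), (118, 63), (120, 62), (122, 59), (124, 61), (126, 52)]
```

View pics/end.png

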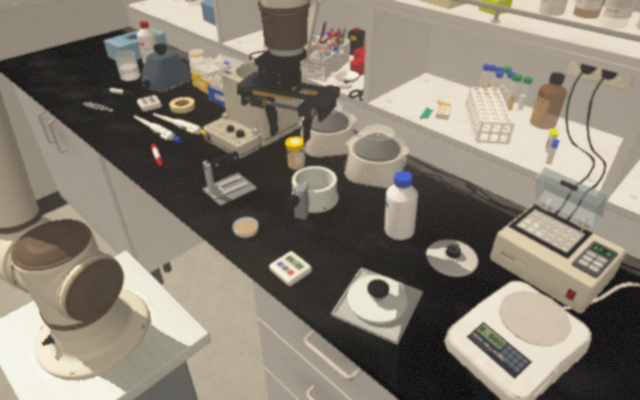

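The final scene shows the lid level in the tray at (377,297), the fork upright on its pad at (228,182), the chamber open and every bystander where it started. The knob's inner face is at 108 mm, so it is pushed fully in. Handing in.

```bash
python3 -c "
from workcell import close_job
print(close_job())"
```

```text
the job is handed in; nothing more can be done
None
```

The job is handed in at about 34 s: the lid is level in the tray, the fork upright on its pad, the knob pushed fully in and the bystanders undisturbed; no verdict was returned, and the first pinch missed the knob (no contact) before a lower retry worked.

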